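Stamp the guest's place tag

TASK

Stamp the blank wooden place tag that lies on the grey rubber mat with the self-inking stamp: stand the stamp on it straight and in the middle, push the sprung handle all the way down for a moment and let it spring back up. Then stand the stamp back in its bay of the desk tray and lay the tag flat, same face up, in the middle of the plate. Set both down gently rather than dropping them, never press the stamp home anywhere but on the tag, and do not disturb the glasses, candles and cup.

Things in the scene. Friction and masses are not known exactly. Their poses are not given: they have to be found in the camera images.
- stamp: Black self-inking hand stamp standing in the tray's bay; loose, 0.16 kg. Foot 52 mm along its x, 44 along y, 20 tall; above it the sprung handle, 46 (x) by 38 mm (y), spanning 46 to 92 mm above the foot's underside when up. Origin: centre of the foot's underside, z up. Grip the handle from above across y (38 mm). Same either way round (half turn about z).
- stamp_handle (a joint): How far the stamp's handle is pushed down into its foot (m): 0 up, 0.024 fully home at a hard stop. A spring pushes it back up: about 3 N at the start of the stroke, 10 N at the end. Lifted by the handle, the foot hangs from it and the handle stays at 0.
- handle_top (a point): Centre of the top face of the stamp's handle, 92 mm above the foot's underside when up, 68 mm when fully home.
- tag: Blank place tag: pale beech board, 90 mm along its x, 60 along y, 6 thick, 40 g, loose, alone on the grey rubber mat, brass eyelet 37 mm from the middle at its +x end. Origin: centre of its underside; z up. Gripped across its 60 mm width. The stamp belongs in its middle, the stamp's 52 mm side along the tag's 90 mm side, either way round.
- mat: Dark grey rubber stamping mat under the tag, 150 mm (x) by 130 mm (y), 6 mm thick, fixed. Origin: centre of its underside.
- plate: White china plate, 224 mm across, rim 20 mm high, fixed. Its flat inside floor is 156 mm across and 5 mm above the table. Origin: centre of its underside.
- tray: Brown walnut desk tray, 116 mm (x) by 176 mm (y), walls 6 mm thick and 18 mm high, floor 6 mm thick, fixed. Origin: centre of its underside. A partition divides it: stamp bay on its +y side, a narrow groove with two pens on its -y side.
- stamp_bay (a point): Centre of the stamp bay's floor in the tray, 6 mm above the table, axes as the tray's; the bay is 104 mm (x) by 108 mm (y) inside.
- votive_a: Small glass with an LED tea light, 54 mm across, 52 mm tall, on the robot's left among the task's things; leave it alone. Origin: underside.
- votive_b: Its twin on the robot's right; leave it alone. Origin: underside.
- wine_glass: Stemmed wine glass, 80 mm across, 190 mm tall, beyond the working area; leave it alone. Origin: underside.
- flute: Champagne flute, 68 mm across its foot, 225 mm tall, beyond the working area; leave it alone. Origin: underside.
- hurricane: Glass cylinder with an LED pillar candle, 90 mm across, 200 mm tall, beyond the working area; leave it alone. Origin: underside.
- cup: White coffee cup on a saucer at the right side of the table, 80 mm across, 58 mm tall; leave it alone. Origin: underside of the cup.
Mind the look-alikes: they are no part of the job. There is more than one size of the tag; the one meant has the size given above. There is more than one size of the stamp; the one meant has the size given above.

How it is judged (in metres and radians):
On the way:
1. the stamp stands straight in the middle of the tag with its handle pushed fully home (value of joint stamp_handle above 0.022 m and horizontal distance between stamp and tag below 0.007 m and angle between the x axis of stamp and the x axis of tag, either way round below 0.17 rad and z of stamp in the frame of tag between 0.003 and 0.009 m and angle between stamp's own z axis and vertical below 0.1 rad), for 0.2 s.
At the end, for the whole second after the job is handed in: The stamp stands upright and at rest on the floor of the tray's stamp bay with its handle up (pressed less than 3 mm), and the tag lies flat, same face up and at rest on the plate's floor, its centre within 22 mm of the plate's (value of joint stamp_handle below 0.003 m and x of stamp in the frame of stamp_bay between -0.04 and 0.04 m and y of stamp in the frame of stamp_bay between -0.04 and 0.04 m and z of stamp in the frame of stamp_bay between -0.003 and 0.003 m and angle between each of stamp, tag's own z axis and vertical below 0.06 rad and linear speed of each of stamp, tag below 0.02 m/s and horizontal distance between tag and plate below 0.022 m and z of tag in the frame of plate between 0.002 and 0.009 m); the robot touches nothing.
It fails at once if the stamp is pressed home (20 mm or more) while its centre is more than 10 mm from the tag's or it is not standing on the tag (value of joint stamp_handle above 0.02 m and (horizontal distance between stamp and tag above 0.01 m or z of stamp in the frame of tag above 0.015 m or z of stamp in the frame of tag below 0 m)).
It fails at once if the stamp is dropped (moving faster than 0.7 m/s untouched by the robot) (linear speed of stamp above 0.7 m/s and contact force between anything else and stamp below 0.05 N).
It fails at once if the tag is dropped (moving faster than 0.7 m/s untouched by the robot) (linear speed of tag above 0.7 m/s and contact force between anything else and tag below 0.05 N).
It fails at once if a candle, glass or the cup is pushed more than 30 mm or tipped (distance of any of votive_a, votive_b, wine_glass, flute, hurricane, cup from where it was at the start of the episode above 0.03 m or angle between any of votive_a, votive_b, wine_glass, flute, hurricane, cup's own z axis and vertical above 0.4 rad).
It also fails if it takes over 70 s, if anything falls off the work surface, if the arm or the gripper's body presses on something with over 40 N, if the wrist force passes 120 N, or if a joint passes its speed limit or range.

ROBOT

A 6-joint arm with a two-finger parallel gripper is mounted at the origin on the work surface. World frame = base frame: x ahead of the robot, y to its left, z up, the work surface at z = 0. Lengths are in m, angles in degrees, forces in N, time in s.
With the tool pointing down it reaches from about 0.4 to 0.825 m from the base axis. Payload 7 kg.
Tool frame: the origin (TCP) lies midway between the tips of the shut fingers; the grasp point (between the pads) lies r.grip_depth behind it (r.grip_depth is the distance from the TCP to the grasp point, in m); z points along the fingers, y is the direction in which the jaws open and shut (so a half turn about z gives the same grasp; the last joint's range is limited). The gripper opens to 88 mm and grips with 3 to 60 N. Pads are 19 mm wide; open, the fingers measure 130 mm over their backs; the gripper's body (78 mm by 193 mm) begins 47 mm behind the grasp point.
Start: joints at [-55.972, 20.546, 0.682, 0, -70.136, -16.507], TCP at [0.203, -0.644, 0.227] pointing down, gripper open.
Joint ranges: [-176.03, 176.03], [-82.01, 121.73], [-58.28, 71.71], [-173.87, 95.51], [-174.79, -0.11], [-173.66, 173.66]. Speed limits (degrees/s): [136.94, 136.94, 172.46, 180, 180, 180].

INTERFACE

Orientations are given as [roll, pitch, yaw] about the fixed x, y, z axes, in that order (R = Rz(yaw) Ry(pitch) Rx(roll)).
In Python, from plant import r, imaging, close_job gives the robot as it stands.
- The arm moves only by the tool step_arm, never from a script. Its argument "commands" is a list of rows, each a list of 2 entries, a list of its own where there are three numbers: the shift along the tool's x, y, z in mm, then the turn about the tool's z in degrees. In form: [[[x, y, z], twist], ...]. A call has 1 to 20 rows; each row shifts and turns the commanded pose from where the row before left it, along the tool's axes as they then stand; what a row does not reach is not made up. A row lasts 1/8 s, in which the tool goes at most 62.5 mm and 10.7 degrees, less where a joint would pass 70% of its speed; a pose out of reach is approached as far as the arm can. A call with a gripper value outside its range is refused whole. "gripper" is the closure, from 0 (fully open) to 1 (shut), set as the call begins (left out, the last holds). The fingers move at their own pace and stop on an object; "grip_force" is the grip in N (left out, the last holds). Time passes only in rows, so rows that do not move let the fingers close. It gives the time, the measured TCP pose, the force and the opening at its end, in the units of the state.
- r.get_state(): the state, without advancing time (a new reading comes with each control period).
- imaging.capture(name): name is "scene" or "top" or "wrist"; returns a dict with "img" (420x560x3 uint8, red, green, blue), "z_map" (420x560 float32, m along the optical axis (not along the pixel's ray), 0 where there is no reading), "vfov" (degrees; the focal length in pixels is half the picture's height over the tangent of half this angle, whatever the lens; pixels are square), "cx", "cy" (the principal point, pixels), "D" ([k1, k2, p1, p2, k3] as OpenCV has them; the pictures are not rectified), "extrinsics" (4x4, takes a point from camera to world coordinates); the wrist camera has in their place "T_tool_cam" (4x4, takes a point from camera to tool coordinates, whose origin is the TCP and whose axes are the flange's). Camera axes: x right, y down, z forward; pixel columns grow to the right and rows downward; lengths in m; the calibration is good to about 2 mm. A picture is of the moment at which its call begins: read the wrist's pose just before it.
- close_job(): hands the job in, once; it reports no verdict.
The state is a dict: "time_s": time; "joints": joint angles; "qd": joint speeds; "joint_torque": joint torques, N m; "tcp_pos": TCP position; "eef_rot": TCP orientation; "contact_force": force on the tool from outside, world axes, zero at the start; "moment": the same for the moment, N m; "gripper_width": finger opening in m.
Only numpy, scipy, OpenCV 4.12 (cv2) and the standard library are available. Lean on these libraries where they do the work, as an engineer would, in place of code of your own. Each camera call takes 0.05 s, during which the arm holds its last target.

## Working session

There is one attempt and no reset: what is moved stays moved. The work goes in short steps, Python scripts to look and compute and a tool call to move; the robot and the scene stay as the last step left them, time stands still between calls to the robot, and variables do not carry over. Pictures are saved under pics/ and viewed, and the job is handed in when it is done.

Besides the shell and the picture viewer there is one more tool, called after ">>>" as name([rows], argument=value, ...), one row to a line, values as JSON. step_arm: Moves the arm, as the interface text tells. Its arguments: {"type":"object","properties":{"commands":{"type":"array","items":{"type":"array"}},"gripper":{"type":"number"},"grip_force":{"type":"number"}},"required":["commands"]}

```bash
ls; mkdir -p pics
python3 - <<'E'
from plant import r, imaging
import cv2,numpy as np
print(r.get_state(), r.grip_depth)
for n in ["scene","top"]:
    c=imaging.capture(n); cv2.imwrite(f"pics/{n}0.png",c["img"][:,:,::-1]); np.savez(f"{n}0.npz",**c)
    print(n,c["vfov"],c["cx"],c["cy"],c["D"],np.round(c["extrinsics"],4).tolist())
E
```

```text
pics
{'time_s': 0.0, 'joints': array([-5.59720831e+01,  2.05904604e+01,  6.33372457e-01, -1.99059174e-02,
       -7.01351604e+01, -1.65070693e+01]), 'qd': array([ 0.03066298,  0.04388394, -0.01274132, -0.00684086, -0.02477302,
        0.04032724]), 'joint_torque': array([-4.32962734e-04, -5.82717025e+01,  2.93055689e+01,  6.99732721e+00,
        6.94759452e-03, -1.13790884e-04]), 'tcp_pos': array([ 0.20303812, -0.64322627,  0.22563131]), 'eef_rot': array([ 1.79906236e+02, -8.27177550e-03, -1.62485925e+02]), 'contact_force': array([ 0.70525774,  0.05252339, -0.26196821]), 'moment': array([-0.01141821, -0.02067308, -0.01241609]), 'gripper_width': 0.08798051234747087} 0.0188
scene 44.21226447887436 279.2915400518073 206.89024413276894 [-0.08622726  0.          0.          0.          0.        ] [[0.6912, 0.5238, -0.4979, 1.4202], [0.7227, -0.5034, 0.4736, -0.885], [-0.0026, -0.6872, -0.7265, 1.3431], [0.0, 0.0, 0.0, 1.0]]
top 47.829876727657364 269.5450769870212 210.13401385306452 [-0.0361445  0.         0.         0.         0.       ] [[-0.0142, -0.9894, 0.1445, 0.3843], [-0.9998, 0.016, 0.0116, -0.1037], [-0.0138, -0.1443, -0.9894, 1.4405], [0.0, 0.0, 0.0, 1.0]]
```

View pics/scene0.png

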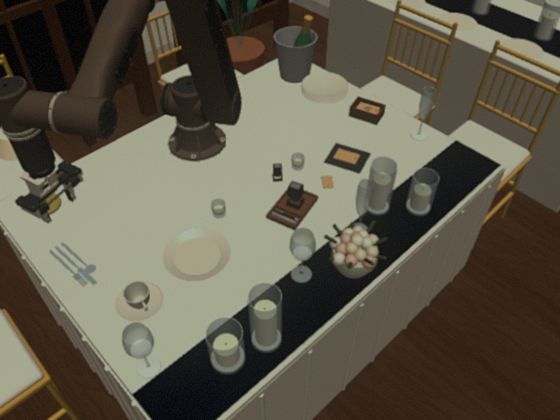

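View pics/top0.png

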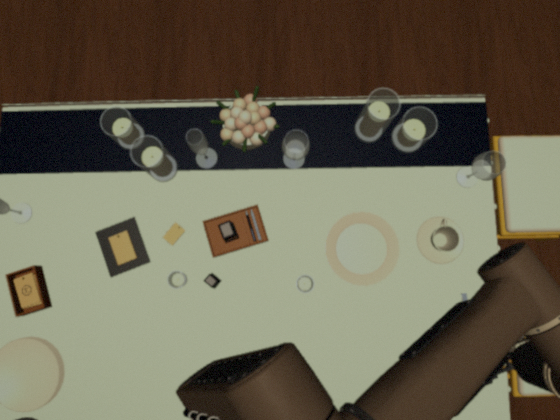

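The top view shows the tag on the mat at (122,247), the stamp in the tray at (228,230), the plate at (362,248) and the votives at (178,279) and (305,284). The decoys are the small stamp at (212,281), a tag at (174,234) and the boxed tag at (28,290).

```bash
cat > h.py <<'E'
import numpy as np, cv2
from scipy.spatial.transform import Rotation as R
def Kof(c):
    f=c["img"].shape[0]/2/np.tan(np.radians(float(c["vfov"]))/2)
    return np.array([[f,0,float(c["cx"])],[0,f,float(c["cy"])],[0,0,1]])
def Tof(c,st=None):
    if "extrinsics" in c: return c["extrinsics"]
    T=np.eye(4);T[:3,:3]=R.from_euler("xyz",st["eef_rot"],degrees=True).as_matrix();T[:3,3]=st["tcp_pos"]
    return T@c["T_tool_cam"]
def onplane(c,uv,z,T):
    p=cv2.undistortPoints(np.array(uv,float).reshape(-1,1,2),Kof(c),np.array(c["D"],float)).reshape(-1,2)
    d=np.c_[p,np.ones(len(p))]@T[:3,:3].T
    o=T[:3,3]
    return o+d*((z-o[2])/d[:,2])[:,None]
def proj(c,P,T):
    Ti=np.linalg.inv(T)
    return cv2.projectPoints(np.array(P,float).reshape(-1,3),cv2.Rodrigues(Ti[:3,:3])[0],Ti[:3,3],Kof(c),np.array(c["D"],float))[0].reshape(-1,2)
def snap(tag):
    from plant import r,imaging
    st=r.get_state();c=imaging.capture("wrist");T=Tof(c,st)
    np.savez(tag+".npz",T=T,**c);cv2.imwrite(f"pics/{tag}.png",c["img"][:,:,::-1])
    return st,c,T
E
python3 - <<'E'
from h import *
c=dict(np.load("top0.npz"));T=c["extrinsics"]
for n,uv,z in [("tag",(122,247),.012),("stamp top",(228,230),.098),("tray",(236,231),.018),("plate",(362,249),.01),("vA",(178,279),.03),("vB",(305,284),.03),("smallstamp",(212,281),.05),("mat",(123,247),.006)]:
    print(n,np.round(onplane(c,uv,z,T)[0],3), c["z_map"][uv[1],uv[0]])
im=cv2.resize(c["img"][190:310,80:420],None,fx=2.3,fy=2.3,interpolation=cv2.INTER_CUBIC);cv2.imwrite("pics/topz.png",im[:,:,::-1])
E
```

```text
tag [0.487 0.363 0.012] 1.4382784
stamp top [0.525 0.031 0.098] 1.3516624
tray [0.53  0.015 0.018] 1.4207963
plate [ 0.47  -0.364  0.01 ] 1.431406
vA [0.389 0.187 0.03 ] 1.4059799
vB [ 0.369 -0.188  0.03 ] 1.4005401
smallstamp [0.382 0.083 0.05 ] 1.364157
mat [0.487 0.362 0.006] 1.4303753
```

View pics/topz.png

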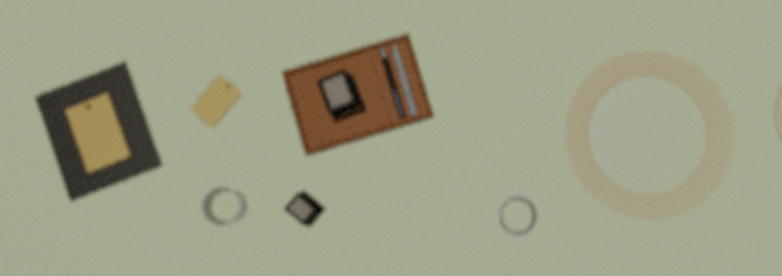

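Run:
```python
from h import *
st,c,T=snap("w0");print(np.round(c["T_tool_cam"],4).tolist(),c["vfov"],c["D"],c["cx"],c["cy"])
def mv(p,t,yaw):  # world delta -> tool
    d=np.array(t)-np.array(p);y=np.radians(yaw);return np.round([d@[np.cos(y),np.sin(y),0],d@[np.sin(y),-np.cos(y),0],-d[2]],4)*1000
print(mv([.203,-.644,.227],[.43,-.36,.37],-162.5))
```

```text
[[-0.0006, -0.9665, -0.2568, 0.0685], [1.0, -0.0006, -0.0002, 0.001], [0.0001, -0.2568, 0.9665, -0.1574], [0.0, 0.0, 0.0, 1.0]] 65.40628713384034 [-0.06311965  0.          0.          0.          0.        ] 279.36198549286974 205.23392688589118
[-301.9  202.6 -143. ]
```

>>> step_arm([
  [[-43, 29, -20.5], 0],
  [[-43, 29, -20.5], 0],
  [[-43, 29, -20.5], 0],
  [[-43, 29, -20.5], 0],
  [[-43, 29, -20.5], 0],
  [[-43, 29, -20.5], 0],
  [[-43, 29, -20.5], 0],
  [[0, 0, 0], 0],
  [[0, 0, 0], 0],
])

```text
time_s: 1.27
tcp_pos: [0.429, -0.3592, 0.3696]
eef_rot: [180.0, -0.0, -162.4]
contact_force: [-0.5, -0.6, -0.4]
gripper_width: 0.0875
```

Run:
```python
from h import *
st,c,T=snap("w1");print(st["time_s"],st["tcp_pos"],st["eef_rot"],st["qd"])
```

```text
1.275 [ 0.42899484 -0.35919999  0.36960808] [ 1.79969055e+02 -2.58653374e-02 -1.62423445e+02] [-1.49422867  0.42792634 -0.49630014  0.03634472  0.05330436  0.02115577]
```

View pics/w1.png

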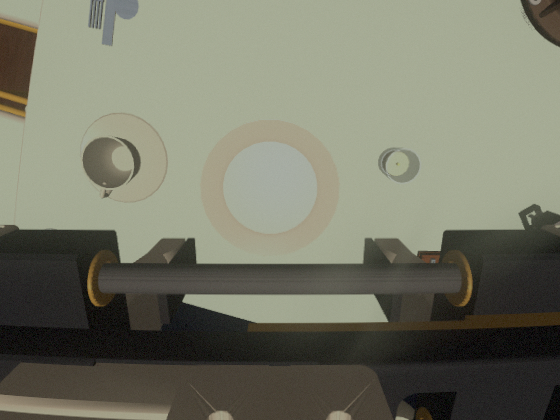

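>>> step_arm([
  [[-36, 42, 6], 0],
  [[-36, 42, 6], 0],
  [[-36, 42, 6], 0],
  [[-36, 42, 6], 0],
  [[-36, 42, 6], 0],
  [[-36, 42, 6], 0],
  [[-36, 42, 6], 0],
  [[-36, 42, 6], 0],
  [[0, 0, 0], 0],
  [[0, 0, 0], 0],
])

```text
time_s: 2.58
tcp_pos: [0.6024, 0.0465, 0.3212]
eef_rot: [-180.0, -0.1, -162.5]
contact_force: [-0.4, -0.6, 0.1]
gripper_width: 0.0877
```

Run:
```python
from h import *
st,c,T=snap("w2");print(st["time_s"],st["tcp_pos"],st["eef_rot"],st["qd"])
c=dict(np.load("w1.npz"));T=c["T"]
hsv=cv2.cvtColor(c["img"],cv2.COLOR_RGB2HSV)
for n,p in [("rim",(270,140)),("floor",(270,188)),("table",(230,80)),("rim2",(220,188))]: print(n,hsv[p[1],p[0]],c["img"][p[1],p[0]],c["z_map"][p[1],p[0]])
```

```text
2.575 [0.60240505 0.04651754 0.32122496] [-1.79982653e+02 -1.01276966e-01 -1.62529914e+02] [-0.72150978 -1.24323146 -0.01866488  0.03446223 -0.0563374  -0.06463528]
rim [ 23  45 163] [163 156 134] 0.5127722
floor [ 48  15 172] [166 172 162] 0.5320729
table [ 38  34 171] [165 171 148] 0.49477506
rim2 [ 23  48 165] [165 158 134] 0.5306546
```

View pics/w2.png

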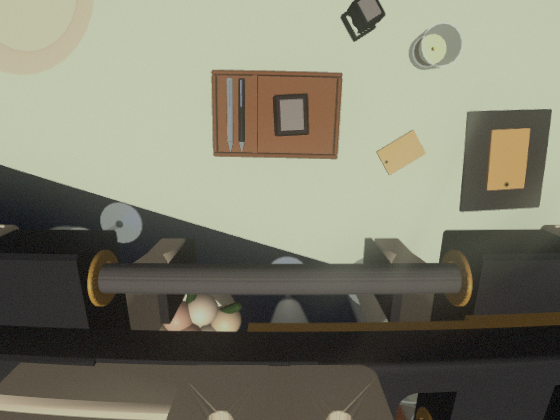

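The wrist view shows the tray at (277,114), the stamp's grey-topped handle at (291,115), the tag on its mat at (508,160) with its eyelet at (507,184), the decoy tag at (401,152) and the decoy stamp at (363,15).

```bash
cat >> h.py <<'E'
def rect(c,mask,z,T,hint):
    n,l=cv2.connectedComponents(mask.astype(np.uint8)); 
    m=(l==l[hint[1],hint[0]]).astype(np.uint8)
    ct=max(cv2.findContours(m,cv2.RETR_EXTERNAL,cv2.CHAIN_APPROX_NONE)[0],key=cv2.contourArea).reshape(-1,2)
    P=onplane(c,ct,z,T)[:,:2]
    (cx,cy),(w,h),a=cv2.minAreaRect((P*1000).astype(np.float32))
    if w<h: w,h,a=h,w,a+90
    a=(a+90)%180-90
    M=cv2.moments(m,True);cen=onplane(c,(M["m10"]/M["m00"],M["m01"]/M["m00"]),z,T)[0]
    return dict(c=np.round([cx,cy],1),wh=np.round([w,h],1),ang=round(a,1),cen=np.round(cen*1000,1),n=int(m.sum()))
E
python3 - <<'E'
from h import *
c=dict(np.load("w2.npz"));T=c["T"];im=c["img"].astype(int);hsv=cv2.cvtColor(c["img"],cv2.COLOR_RGB2HSV)
for n,p in [("htop",(291,115)),("hedge",(277,115)),("tag",(508,160)),("mat",(470,160)),("tray",(330,80)),("tray floor",(260,110)),("decoy tag",(401,152))]: print(n,hsv[p[1],p[0]],im[p[1],p[0]],c["z_map"][p[1],p[0]])
tag=(hsv[...,0]<25)&(hsv[...,1]>90)&(hsv[...,2]>120)
print("tag",rect(c,tag,.012,T,(508,150)));print("decoy",rect(c,tag,.006,T,(401,152)))
mat=(hsv[...,2]<80);print("mat",rect(c,mat,.006,T,(470,160)))
g=(hsv[...,1]<60)&(hsv[...,2]>70)&(hsv[...,2]<140);print("htop grey",rect(c,g,.098,T,(291,115)))
b=mat|g; print("handle",rect(c,b,.098,T,(291,115)))
b=(hsv[...,1]<80)|(hsv[...,2]<60)
br=(hsv[...,1]>90)&(hsv[...,2]>45)&(hsv[...,2]<120);print("tray",rect(c,br,.018,T,(310,90)))
c=dict(np.load("w1.npz"));T=c["T"];hsv=cv2.cvtColor(c["img"],cv2.COLOR_RGB2HSV)
rim=((hsv[...,0]<29)&(hsv[...,1]>38)&(hsv[...,2]>120));rim[:115]=0;rim[265:]=0;rim[:,:195]=0;rim[:,345:]=0
rim=cv2.morphologyEx(rim.astype(np.uint8),cv2.MORPH_OPEN,np.ones((3,3)))
ct,_=cv2.findContours(rim,cv2.RETR_CCOMP,cv2.CHAIN_APPROX_NONE)
for k in ct:
  k=k.reshape(-1,2)
  if len(k)>150:
    for z in (.005,.02):
      (x,y),rr=cv2.minEnclosingCircle((onplane(c,k,z,T)[:,:2]).astype(np.float32)); e=cv2.fitEllipse((onplane(c,k,z,T)[:,:2]*1000).astype(np.float32)); print(z,x,y,rr,e)
E
```

```text
htop [ 16  38 147] [147 137 125] 0.3673235
hedge [16 65 67] [67 59 50] 0.36908835
tag [ 19 118 188] [188 157 101] 0.46596566
mat [28 42 84] [84 83 70] 0.47295567
tray [ 13 119 142] [142 105  76] 0.4437268
tray floor [ 13 132 143] [143 101  69] 0.4538065
decoy tag [ 21  86 193] [193 173 128] 0.47237214
tag {'c': array([487.1, 363.8]), 'wh': array([89.9, 60.5]), 'ang': 21.2, 'cen': array([486. , 362.9,  12. ]), 'n': 2316}
decoy {'c': array([729.1,  87.1]), 'wh': array([1129.7,  740.6]), 'ang': -72.5, 'cen': array([668.8,  64.8,   6. ]), 'n': 224826}
mat {'c': array([616.9,  65.7]), 'wh': array([878.2, 513.2]), 'ang': -72.6, 'cen': array([604.1,  41.6,   6. ]), 'n': 160888}
htop grey {'c': array([691.7,  75.4]), 'wh': array([909.9, 596.5]), 'ang': -72.5, 'cen': array([627.5,  49.1,  98. ]), 'n': 204330}
handle {'c': array([553.6,  41.6]), 'wh': array([704.3, 312.3]), 'ang': -72.6, 'cen': array([567.5,  26.5,  98. ]), 'n': 135450}
tray {'c': array([724.2,  85.6]), 'wh': array([1101. ,  721.8]), 'ang': -72.5, 'cen': array([657.3,  61.8,  18. ]), 'n': 229521}
0.005 0.4764036238193512 -0.36027389764785767 0.11359217017889023 ((470.5430603027344, -361.6833801269531), (207.96095275878906, 229.570068359375), 13.731165885925293)
0.02 0.4731598496437073 -0.360811710357666 0.1103314459323883 ((467.4676513671875, -362.1806640625), (201.98602294921875, 222.9742889404297), 13.731162071228027)
0.005 0.474032998085022 -0.3605049252510071 0.07913096994161606 ((473.82476806640625, -360.30950927734375), (155.65589904785156, 156.18502807617188), 94.74028778076172)
0.02 0.47085729241371155 -0.36103591322898865 0.07686035335063934 ((470.6551208496094, -360.84625244140625), (151.18374633789062, 151.69766235351562), 94.74010467529297)
```

Run:
```python
from h import *
c=dict(np.load("w2.npz"));T=c["T"];im=c["img"].astype(int);hsv=cv2.cvtColor(c["img"],cv2.COLOR_RGB2HSV)
def win(m,x0,x1,y0,y1):
    o=np.zeros_like(m);o[y0:y1,x0:x1]=m[y0:y1,x0:x1];return o
b=win((hsv[...,2]<100)|(hsv[...,1]<70),264,320,85,145)
print("handle(all)",rect(c,b,.098,T,(291,115)))
g=win((hsv[...,1]<70)&(hsv[...,2]>100),264,320,85,145);print("grey",rect(c,g,.098,T,(291,115)))
d=c["z_map"];h=np.zeros_like(d)
# world z from depth
v,u=np.mgrid[0:420,0:560];p=cv2.undistortPoints(np.stack([u,v],-1).reshape(-1,1,2).astype(float),Kof(c),c["D"]).reshape(420,560,2)
W=(np.dstack([p,np.ones((420,560))])*d[...,None])@T[:3,:3].T+T[:3,3]
m=win((W[...,2]>.085)&(d>0),255,330,80,150);print("depth top",rect(c,m,.098,T,(291,115)),np.median(W[m][:,2]),np.median(W[m],0))
t=win(((hsv[...,1]>90)|(W[...,2]>.02)),205,347,64,165);t[hsv[...,2]>175]=0;print("tray",rect(c,t,.018,T,(310,90)))
m=win(hsv[...,2]<110,455,555,100,218)|win((hsv[...,1]>90),480,535,120,200);print("mat",rect(c,m,.006,T,(470,160)))
z=cv2.resize(c["img"][60:170,200:350],None,fx=5,fy=5,interpolation=cv2.INTER_CUBIC);cv2.imwrite("pics/w2z.png",z[:,:,::-1])
```

```text
handle(all) {'c': array([528.5,  37.4]), 'wh': array([45.2, 39.4]), 'ang': 18.6, 'cen': array([528.2,  37.4,  98. ]), 'n': 1437}
grey {'c': array([528. ,  38.3]), 'wh': array([34.1, 26. ]), 'ang': 18.4, 'cen': array([527.8,  38.2,  98. ]), 'n': 730}
depth top {'c': array([528.3,  38. ]), 'wh': array([45. , 38.2]), 'ang': 18.5, 'cen': array([527.9,  38.2,  98. ]), 'n': 1393} 0.09733795854878136 [0.52769553 0.03830087 0.09733796]
tray {'c': array([533.4,  20. ]), 'wh': array([175. , 114.4]), 'ang': -73.8, 'cen': array([529.4,  24.9,  18. ]), 'n': 9782}
mat {'c': array([490.2, 364.5]), 'wh': array([147.9, 130.6]), 'ang': 20.6, 'cen': array([488. , 362.2,   6. ]), 'n': 7979}
```

View pics/w2z.png

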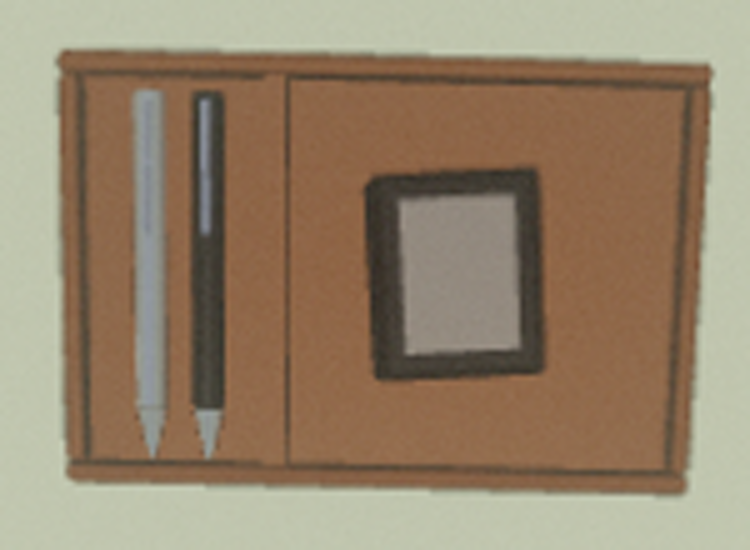

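>>> step_arm([
  [[37, 7, 45], -1],
  [[37, 7, 45], 0],
  [[0, 0, 50], 0],
  [[0, 0, 50], 0],
  [[0, 0, 40], 0],
  [[0, 0, 20], 0],
  [[0, 0, 12], 0],
  [[0, 0, 0], 0],
], gripper=0)

```text
time_s: 3.62
tcp_pos: [0.5278, 0.0372, 0.06]
eef_rot: [-180.0, -0.0, -161.5]
contact_force: [0.2, -0.9, -0.4]
gripper_width: 0.0877
```

Run:
```python
from h import *
st,c,T=snap("w3");print(st["time_s"],st["tcp_pos"],st["eef_rot"],st["contact_force"])
```

```text
3.625 [0.52775226 0.03717995 0.06001919] [-1.79992580e+02 -2.76179057e-02 -1.61547254e+02] [ 0.17843267 -0.89781942 -0.38717908]
```

View pics/w3.png

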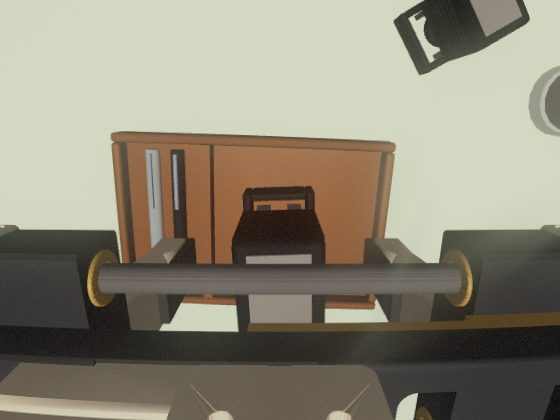

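The handle (280,250) stands centred between the open jaws, so I'll close on it.

>>> step_arm([
  [[0, 0, 0], 0],
  [[0, 0, 0], 0],
  [[0, 0, 0], 0],
  [[0, 0, 0], 0],
  [[0, 0, 0], 0],
  [[0, 0, 0], 0],
], gripper=1, grip_force=40)

```text
time_s: 4.42
tcp_pos: [0.5279, 0.0381, 0.06]
eef_rot: [-180.0, -0.0, -161.5]
contact_force: [0.7, 0.1, 0.1]
gripper_width: 0.0381
```

>>> step_arm([
  [[0, 0, -10], 0],
  [[0, 0, -30], 0],
  [[0, 0, -40], -2.7],
  [[0, 0, -20], 0],
  [[-20, 39, -11], 0],
  [[-20, 39, -11], 0],
  [[-20, 39, -11], 0],
  [[-20, 40, -11], 0],
  [[-20, 40, -11], 0],
  [[-20, 40, -11], 0],
  [[-20, 39, -11], 0],
  [[-20, 39, -11], 0],
  [[0, 0, 0], 0],
  [[0, 0, 0], 0],
  [[0, 0, 0], 0],
])

```text
time_s: 6.3
tcp_pos: [0.5629, 0.3886, 0.2481]
eef_rot: [-180.0, -0.0, -158.8]
contact_force: [-0.9, -0.3, -1.6]
gripper_width: 0.0379
```

Run:
```python
from h import *
st,c,T=snap("w4");print(st["time_s"],st["tcp_pos"],st["eef_rot"],st["contact_force"],st["gripper_width"])
hsv=cv2.cvtColor(c["img"],cv2.COLOR_RGB2HSV)
Tc=proj(c,[.487,.364,.012],T)[0];print(Tc)
tag=(hsv[...,0]<25)&(hsv[...,1]>90)&(hsv[...,2]>120)
print("tag",rect(c,tag,.012,T,tuple(Tc.astype(int))))
```

```text
6.3 [0.56286228 0.38859681 0.24812431] [-1.79988013e+02 -2.86113822e-02 -1.58817736e+02] [-0.87201985 -0.30728584 -1.58270981] 0.037933386410176816
[282.45054601 108.91795635]
tag {'c': array([656. , 425.6]), 'wh': array([941.9, 616.9]), 'ang': -68.8, 'cen': array([609.3, 411.7,  12. ]), 'n': 221809}
```

View pics/w4.png

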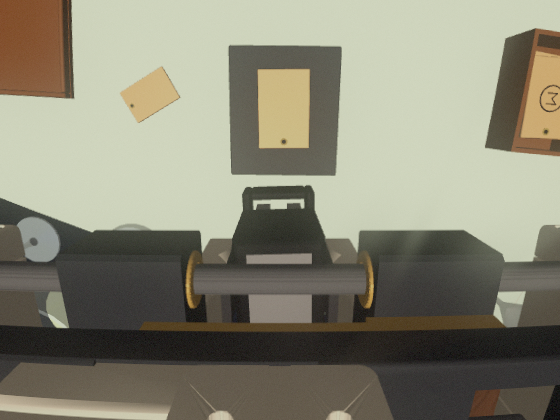

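Run:
```python
from h import *
c=dict(np.load("w4.npz"));T=c["T"];hsv=cv2.cvtColor(c["img"],cv2.COLOR_RGB2HSV)
print(hsv[100,284],hsv[100,240],hsv[100,200])
tag=(hsv[...,0]<28)&(hsv[...,1]>90)&(hsv[...,2]>110);o=np.zeros_like(tag);o[55:165,245:325]=tag[55:165,245:325]
print(rect(c,o,.012,T,(284,100)))
m=hsv[...,2]<110;o2=np.zeros_like(tag);o2[35:182,220:350]=m[35:182,220:350];print(rect(c,(o|o2),.006,T,(284,100)))
d=c["z_map"];v,u=np.mgrid[0:420,0:560];p=cv2.undistortPoints(np.stack([u,v],-1).reshape(-1,1,2).astype(float),Kof(c),c["D"]).reshape(420,560,2)
W=(np.dstack([p,np.ones((420,560))])*d[...,None])@c["T_tool_cam"][:3,:3].T+c["T_tool_cam"][:3,3]
for col in (255,280,305):
  for row in range(182,330,6): print(col,row,d[row,col].round(3),np.round(W[row,col]*1000,1)) if d[row,col]>0 else None
```

```text
[ 23  91 204] [ 25  31 100] [ 39  29 213]
{'c': array([472.3, 359.4]), 'wh': array([59.7, 57.7]), 'ang': -68.4, 'cen': array([460.8, 357.6,  12. ]), 'n': 1060}
{'c': array([489.7, 367. ]), 'wh': array([147.6, 128.1]), 'ang': 20.4, 'cen': array([484.1, 365.1,   6. ]), 'n': 10814}
255 182 0.413 [ -9.3 -29.9 249.4]
255 188 0.209 [ 25.3 -14.7  47.7]
255 194 0.196 [ 24.5 -13.7  34.2]
255 200 0.199 [ 20.4 -13.9  35.6]
255 206 0.421 [-40.6 -30.5 248.9]
255 212 0.166 [ 22.5 -11.4   2. ]
255 218 0.157 [ 22.2 -10.8  -7.4]
255 224 0.148 [ 22.2 -10.1 -16.4]
255 230 0.139 [ 22.7  -9.4 -26.1]
255 236 0.133 [ 22.2  -9.  -32.2]
255 242 0.129 [ 21.2  -8.7 -36.4]
255 248 0.128 [ 19.3  -8.6 -37.9]
255 254 0.129 [ 16.6  -8.7 -37.5]
255 260 0.13 [ 14.   -8.8 -37.4]
255 266 0.086 [ 31.   -5.5 -78.7]
255 272 0.084 [ 30.2  -5.4 -80.5]
255 278 0.083 [ 29.3  -5.3 -82.1]
255 284 0.082 [ 28.3  -5.2 -83.5]
255 290 0.084 [ 25.8  -5.3 -82. ]
255 296 0.134 [ -2.3  -9.1 -37.3]
255 302 0.134 [ -4.7  -9.2 -38. ]
255 308 0.136 [ -7.8  -9.3 -37.4]
255 314 0.135 [-10.1  -9.2 -38.4]
255 320 0.136 [-13.3  -9.3 -38. ]
255 3
[... 995 characters left out ...]
 206 0.209 [14.3 17.3 44.2]
305 212 0.163 [23.2 13.7 -0.5]
305 218 0.156 [22.6 13.1 -8.6]
305 224 0.146 [ 22.9  12.4 -18.7]
305 230 0.137 [ 23.1  11.7 -27.4]
305 236 0.131 [ 22.7  11.2 -33.6]
305 242 0.129 [ 21.2  11.1 -36.4]
305 248 0.129 [ 19.   11.  -37.2]
305 254 0.129 [ 16.6  11.1 -37.5]
305 260 0.13 [ 14.1  11.1 -37.7]
305 266 0.085 [ 31.2   7.6 -79.2]
305 272 0.084 [ 30.4   7.5 -80.9]
305 278 0.084 [ 28.9   7.5 -81.4]
305 284 0.082 [ 28.    7.4 -82.9]
305 290 0.084 [ 25.5   7.6 -81.4]
305 296 0.133 [ -1.8  11.4 -38.1]
305 302 0.135 [ -5.2  11.6 -37.1]
305 308 0.135 [ -7.6  11.6 -37.8]
305 314 0.136 [-10.3  11.6 -38.1]
305 320 0.136 [-13.3  11.7 -37.9]
305 326 0.074 [ 22.5   6.8 -92.7]
```

Run:
```python
from h import *
c=dict(np.load("w4.npz"));T=c["T"];hsv=cv2.cvtColor(c["img"],cv2.COLOR_RGB2HSV)
tag=(hsv[...,1]>58)&(hsv[...,2]>120);o=np.zeros_like(tag);o[55:165,245:325]=tag[55:165,245:325]
q=rect(c,o,.012,T,(284,100));print(q)
yaw=-158.8;t=q["c"]/1000-np.array([.5629,.3886]);y=np.radians(yaw)
print(t@[np.cos(y),np.sin(y)],t@[np.sin(y),-np.cos(y)])
```

```text
{'c': array([487.1, 365.2]), 'wh': array([89.2, 59.9]), 'ang': 21.4, 'cen': array([485.5, 364.5,  12. ]), 'n': 4090}
0.07913215907205673 0.005594765463779537
```

>>> step_arm([
  [[40, 2.5, 30], 0],
  [[39, 2.5, 30], 0],
  [[0, 0, 40], 0],
  [[0, 0, 40], 0],
  [[0, 0, 25], 0],
  [[0, 0, 8], 0],
  [[0, 0, 0], 0],
  [[0, 0, 0], 0],
])

```text
time_s: 7.35
tcp_pos: [0.4883, 0.3662, 0.0764]
eef_rot: [179.9, 0.1, -158.8]
contact_force: [-0.2, 0.1, -1.6]
gripper_width: 0.038
```

Run:
```python
from h import *
st,c,T=snap("w5");print(st["time_s"],st["tcp_pos"],st["eef_rot"],st["contact_force"],st["gripper_width"])
```

```text
7.35 [0.48825261 0.3662053  0.07644893] [ 1.79945917e+02  1.08387822e-01 -1.58779121e+02] [-0.2245936   0.12754592 -1.64351266] 0.037969678195471084
```

View pics/w5.png

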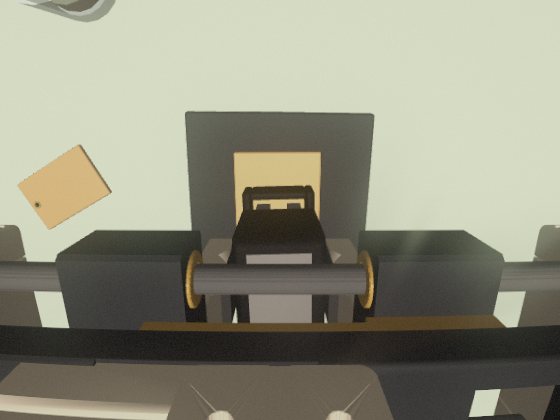

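Run:
```python
from h import *
c=dict(np.load("w5.npz"));T=c["T"];hsv=cv2.cvtColor(c["img"],cv2.COLOR_RGB2HSV)
tag=(hsv[...,1]>58)&(hsv[...,2]>120)
rows=[np.flatnonzero(tag[r,200:360])[[0,-1]]+200 for r in (158,165,172,180)];print(rows)
cols=[np.flatnonzero(tag[120:185,u])[0]+120 for u in (245,260,280,300,312)];print(cols)
Tt=np.linalg.inv(T@np.linalg.inv(c["T_tool_cam"]))
def tool(uv): return np.round((np.c_[onplane(c,uv,.012,T),np.ones(len(uv))]@Tt.T)[:,:3]*1000,1)
print(tool([(a-.5,r) for (a,b),r in zip(rows,(158,165,172,180))]));print(tool([(b+.5,r) for (a,b),r in zip(rows,(158,165,172,180))]))
print(tool([(u,v-.5) for u,v in zip((245,260,280,300,312),cols)]))
```

```text
[array([234, 320]), array([234, 320]), array([234, 320]), array([234, 320])]
[np.int64(152), np.int64(152), np.int64(152), np.int64(152), np.int64(151)]
[[ 42.6 -30.1  64.3]
 [ 37.8 -30.3  64.3]
 [ 33.  -30.5  64.4]
 [ 27.5 -30.7  64.4]]
[[42.6 28.8 64.4]
 [37.8 28.9 64.4]
 [33.  29.1 64.4]
 [27.4 29.2 64.4]]
[[ 47.  -22.2  64.3]
 [ 46.9 -12.1  64.3]
 [ 46.9   1.4  64.4]
 [ 46.9  14.8  64.4]
 [ 47.6  22.9  64.4]]
```

>>> step_arm([
  [[1.5, -0.7, 0], 0],
  [[0, 0, 6], 0],
  [[0, 0, 3], 0],
  [[0, 0, 3], 0],
  [[0, 0, 0], 0],
])

```text
time_s: 8.02
tcp_pos: [0.4863, 0.3644, 0.063]
eef_rot: [-180.0, -0.0, -158.8]
contact_force: [-2.2, -1.1, 3.9]
gripper_width: 0.0379
```

>>> step_arm([
  [[0, 0, 5], 0],
  [[0, 0, 5], 0],
  [[0, 0, 5], 0],
  [[0, 0, 5], 0],
  [[0, 0, 0], 0],
])

```text
time_s: 8.65
tcp_pos: [0.4866, 0.3644, 0.0435]
eef_rot: [-180.0, 0.0, -158.8]
contact_force: [-3.7, -2.7, 8.6]
gripper_width: 0.0379
```

>>> step_arm([
  [[0, 0, 1.5], 0],
  [[0, 0, 0.8], 0],
  [[0, 0, 0], 0],
  [[0, 0, 0], 0],
])

```text
time_s: 9.15
tcp_pos: [0.4866, 0.3645, 0.0419]
eef_rot: [-180.0, 0.0, -158.8]
contact_force: [-4.7, -2.7, 12.5]
gripper_width: 0.038
```

Run:
```python
from h import *
st,c,T=snap("w6");print(st["time_s"],st["tcp_pos"],st["eef_rot"],st["contact_force"],st["gripper_width"])
```

```text
9.15 [0.486636   0.36445259 0.04192428] [-1.79998820e+02  4.06288906e-02 -1.58758187e+02] [-4.68194696 -2.71601724 12.50762314] 0.03803964025467989
```

View pics/w6.png

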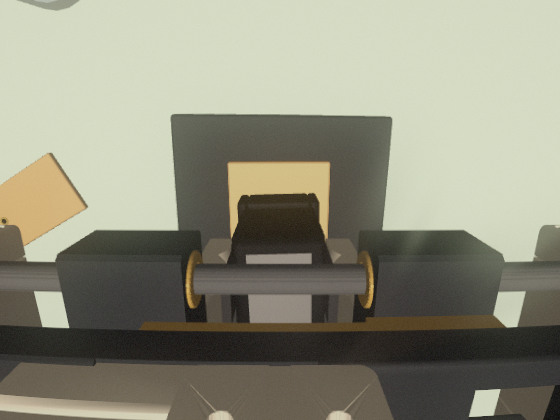

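>>> step_arm([
  [[0, 0, 0.8], 0],
  [[0, 0, 0.6], 0],
  [[0, 0, 0], 0],
  [[0, 0, 0], 0],
])

```text
time_s: 9.7
tcp_pos: [0.4867, 0.3644, 0.0417]
eef_rot: [-180.0, 0.1, -158.7]
contact_force: [-6.7, -4.9, 21.7]
gripper_width: 0.0381
```

Run:
```python
from h import *
st,c,T=snap("w7");print(st["time_s"],st["tcp_pos"],st["eef_rot"],st["contact_force"],st["gripper_width"])
hsv=cv2.cvtColor(c["img"],cv2.COLOR_RGB2HSV)
d=c["z_map"];v,u=np.mgrid[0:420,0:560];p=cv2.undistortPoints(np.stack([u,v],-1).reshape(-1,1,2).astype(float),Kof(c),c["D"]).reshape(420,560,2)
W=(np.dstack([p,np.ones((420,560))])*d[...,None])@c["T_tool_cam"][:3,:3].T+c["T_tool_cam"][:3,3]
print("top z",np.median(W[296:320,255:305].reshape(-1,3),0),"foot front",[np.round(W[r,280]*1000,1) for r in range(190,230,4)])
tag=(hsv[...,1]>58)&(hsv[...,2]>120)
Tt=np.linalg.inv(T@np.linalg.inv(c["T_tool_cam"]))
def tool(uv): return np.round((np.c_[onplane(c,uv,.012,T),np.ones(len(uv))]@Tt.T)[:,:3]*1000,1)
r=180;a,b=np.flatnonzero(tag[r,200:360])[[0,-1]]+200;print(tool([(a-.5,r),(b+.5,r)]))
print(tool([(u,np.flatnonzero(tag[120:185,u])[0]+119.5) for u in (250,280,310)]))
```

```text
9.7 [0.48669335 0.36440846 0.04172673] [-1.79996330e+02  6.86413972e-02 -1.58732172e+02] [-6.67728538 -4.93730506 21.7142527 ] 0.03811575221979614
top z [-0.00735573  0.00095573 -0.0378317 ] foot front [array([27.8,  1.3, 30.1]), array([25.7,  1.3, 28.7]), array([25.9,  1.3, 18.2]), array([25.6,  1.3, 10.2]), array([23.7,  1.3,  9.4]), array([23. ,  1.2,  3.9]), array([23.2,  1.2, -3.8]), array([22.8,  1.2, -9.4]), array([ 22.6,   1.2, -15. ]), array([ 22.8,   1.2, -21.1])]
[[ 33.9 -29.2  29.7]
 [ 33.9  30.1  29.7]]
[[ 45.2 -15.9  29.7]
 [ 45.2   1.3  29.7]
 [ 45.2  18.5  29.7]]
```

>>> step_arm([
  [[0, 0, -5], 0],
  [[0, 0, -6], 0],
  [[0, 0, -6], 0],
  [[0, 0, -7], 0],
  [[0, 0, -10], 0],
  [[0, 0, -25], 0],
  [[0, 0, -35], 0],
  [[0, 0, -30], 0],
  [[13, -52, 0], 0],
  [[13, -52, 0], 0],
  [[13, -52, 0], 0],
  [[13, -52, 0], 0],
  [[13, -52, 0], 0],
  [[13, -52, 0], 0],
  [[1, -1, 0], 2.7],
  [[0, 0, 0], 0],
  [[0, 0, 0], 0],
])

```text
time_s: 11.88
tcp_pos: [0.5261, 0.0446, 0.1634]
eef_rot: [180.0, 0.0, -161.4]
contact_force: [0.2, 0.1, -1.9]
gripper_width: 0.0379
```

Run:
```python
from h import *
st,c,T=snap("w8");print(st["time_s"],st["tcp_pos"],st["eef_rot"],st["contact_force"],st["gripper_width"])
from plant import imaging
c=imaging.capture("top");cv2.imwrite("pics/top8.png",cv2.resize(c["img"][190:310,80:420],None,fx=2.3,fy=2.3,interpolation=cv2.INTER_CUBIC)[:,:,::-1])
```

```text
11.875 [0.52613345 0.04461053 0.16335749] [ 1.79991569e+02  6.93133640e-03 -1.61394626e+02] [ 0.20756016  0.08987953 -1.85909631] 0.03786193336278344
```

View pics/w8.png

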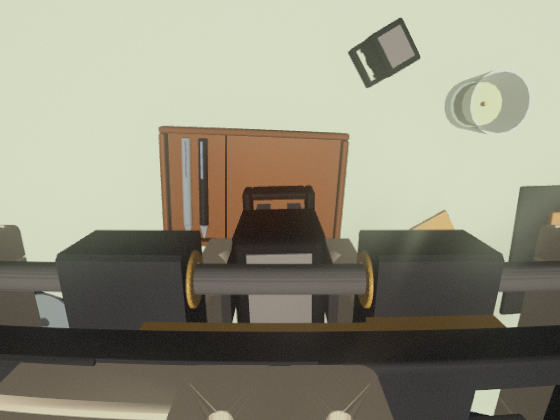

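View pics/top8.png

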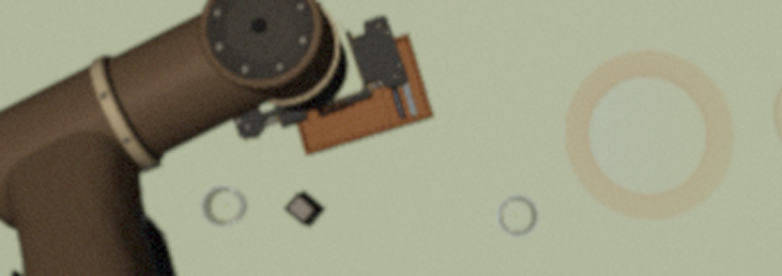

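The stamp at (280,195) hangs over the bay with clear margin, so I'll lower it.

>>> step_arm([
  [[0, 0, 30], 0],
  [[0, 0, 35], 0],
  [[0, 0, 22], 0],
  [[0, 0, 9], 0],
  [[0, 0, 4], 0],
  [[0, 0, 2], 0],
  [[0, 0, 1], 0],
  [[0, 0, 0.5], 0],
  [[0, 0, 0], 0],
])

```text
time_s: 13.1
tcp_pos: [0.5262, 0.0441, 0.0602]
eef_rot: [180.0, 0.0, -161.5]
contact_force: [-0.4, 0.6, -2.8]
gripper_width: 0.038
```

>>> step_arm([
  [[0, 0, 0.5], 0],
  [[0, 0, 0.5], 0],
  [[0, 0, 0], 0],
])

```text
time_s: 13.48
tcp_pos: [0.5263, 0.0441, 0.0591]
eef_rot: [-180.0, 0.0, -161.5]
contact_force: [-0.9, 0.3, 4.2]
gripper_width: 0.0381
```

>>> step_arm([
  [[0, 0, 0], 0],
  [[0, 0, 0], 0],
  [[0, 0, 0], 0],
  [[0, 0, 0], 0],
  [[0, 0, 0], 0],
], gripper=0)

```text
time_s: 14.1
tcp_pos: [0.5261, 0.0441, 0.0589]
eef_rot: [180.0, 0.0, -161.5]
contact_force: [-0.3, 0.1, -0.3]
gripper_width: 0.0821
```

>>> step_arm([
  [[0, 0, -15], 0],
  [[0, 0, -40], 0],
  [[0, 0, -50], -2.7],
  [[-10, 20, -30], 0],
  [[-20, 39, -10], 0],
  [[-20, 39, 0], 0],
  [[-20, 39, 0], 0],
  [[-20, 39, 0], 0],
  [[-20, 39, 0], 0],
  [[-20, 39, 0], 0],
  [[-20, 39, 0], 0],
  [[-10, 19, 0], 0],
  [[0, 0, 0], 0],
  [[0, 0, 0], 0],
])

```text
time_s: 15.85
tcp_pos: [0.5622, 0.3921, 0.2043]
eef_rot: [-180.0, -0.0, -158.8]
contact_force: [0.9, -0.5, 0.7]
gripper_width: 0.0878
```

Run:
```python
from h import *
st,c,T=snap("w9");print(st["time_s"],st["tcp_pos"],st["eef_rot"],st["gripper_width"])
hsv=cv2.cvtColor(c["img"],cv2.COLOR_RGB2HSV)
P=proj(c,[.487,.364,.012],T)[0].astype(int);print(P)
tag=(hsv[...,1]>50)&(hsv[...,2]>110);o=np.zeros_like(tag);y0=max(P[1]-75,0);x0=P[0]-50;o[y0:P[1]+75,x0:P[0]+50]=tag[y0:P[1]+75,x0:P[0]+50]
o=cv2.morphologyEx(o.astype(np.uint8),cv2.MORPH_CLOSE,np.ones((3,3)))
q=rect(c,o,.012,T,(P[0]-28,P[1]-10));print(q)
yaw=st["eef_rot"][2];t=q["c"]/1000-st["tcp_pos"][:2];y=np.radians(yaw)
print(t@[np.cos(y),np.sin(y)],t@[np.sin(y),-np.cos(y)])
```

```text
15.85 [0.5622011  0.39207779 0.20426456] [-1.79995030e+02 -7.41754487e-03 -1.58794469e+02] 0.08782658829529488
[279 106]
{'c': array([637.9, 422.5]), 'wh': array([837.3, 548.4]), 'ang': -68.8, 'cen': array([591.8, 404.6,  12. ]), 'n': 230025}
-0.08157739532791985 0.0009808954505874413
```

View pics/w9.png

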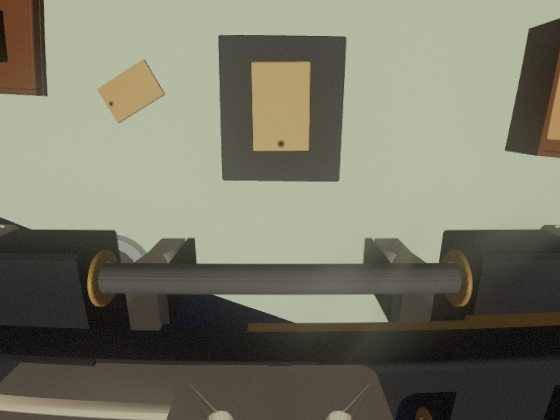

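Run:
```python
from h import *
c=dict(np.load("w9.npz"));T=c["T"];hsv=cv2.cvtColor(c["img"],cv2.COLOR_RGB2HSV)
print(hsv[100,280],hsv[100,235])
o=np.zeros((420,560),np.uint8);o[50:165,236:326]=(hsv[50:165,236:326,2]>130)
o=cv2.morphologyEx(o,cv2.MORPH_CLOSE,np.ones((3,3)))
q=rect(c,o,.012,T,(280,100));print(q)
y=np.radians(-158.8);t=q["c"]/1000-np.array([.5622,.3921])
print(t@[np.cos(y),np.sin(y)],t@[np.sin(y),-np.cos(y)])
```

```text
[ 21  97 177] [23 40 82]
{'c': array([486.7, 365. ]), 'wh': array([88. , 59.5]), 'ang': 21.3, 'cen': array([485.2, 364.5,  12. ]), 'n': 5113}
0.08019047284099594 0.002036680028257583
```

>>> step_arm([
  [[40, 0.7, 20], 0],
  [[41, 0.7, 30], 0],
  [[0, 0, 45], 0],
  [[0, 0, 45], 0],
  [[0, 0, 30], 0],
  [[0, 0, 12], 0],
  [[0, 0, 6], 0],
  [[0, 0, 4], 0],
  [[0, 0, 2], 0],
  [[0, 0, 0], 0],
])

```text
time_s: 17.15
tcp_pos: [0.4865, 0.3652, 0.0104]
eef_rot: [180.0, 0.0, -158.8]
contact_force: [-0.1, 0.1, 0.0]
gripper_width: 0.0874
```

Run:
```python
from h import *
st,c,T=snap("w10");print(st["time_s"],st["tcp_pos"],st["eef_rot"],st["contact_force"])
```

```text
17.15 [0.48649355 0.3651588  0.01041543] [ 1.79974120e+02  4.46000657e-02 -1.58771827e+02] [-0.10345966  0.07001036  0.03663279]
```

View pics/w10.png

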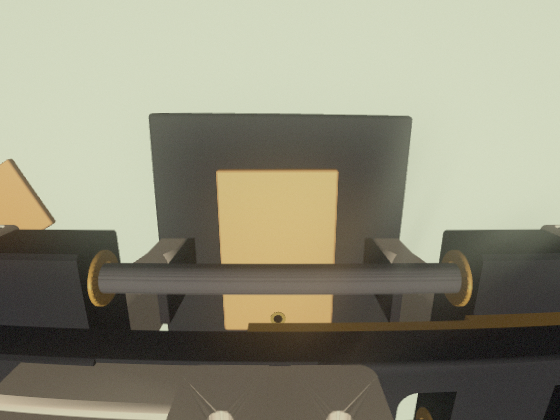

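The tag (218–337 across, 170–330 down) lies centred between the jaws. I'll go slightly lower and close.

>>> step_arm([
  [[0, 0, 1.5], 0],
  [[0, 0, 1], 0],
  [[0, 0, 0], 0],
])

```text
time_s: 17.58
tcp_pos: [0.4862, 0.3648, 0.0073]
eef_rot: [-180.0, -0.0, -158.8]
contact_force: [0.1, 0.2, 0.0]
gripper_width: 0.0879
```

>>> step_arm([
  [[0, 0, 0], 0],
  [[0, 0, 0], 0],
  [[0, 0, 0], 0],
  [[0, 0, 0], 0],
  [[0, 0, 0], 0],
], gripper=1, grip_force=20)

```text
time_s: 18.2
tcp_pos: [0.4863, 0.3649, 0.0074]
eef_rot: [180.0, 0.0, -158.8]
contact_force: [-0.2, 0.2, 0.2]
gripper_width: 0.0593
```

>>> step_arm([
  [[0, 0, -5], 0],
  [[0, 0, -15], 0],
  [[0, 0, -40], 0],
  [[0, 0, -50], 0],
  [[0, 0, -50], 0],
  [[0, 0, 0], 0],
])

```text
time_s: 18.95
tcp_pos: [0.4882, 0.3668, 0.1736]
eef_rot: [179.7, 0.5, -158.7]
contact_force: [0.0, -0.1, -1.4]
gripper_width: 0.0595
```

Run:
```python
from h import *
st,c,T=snap("w11");print(st["time_s"],st["tcp_pos"],st["eef_rot"],st["contact_force"],st["gripper_width"])
```

```text
18.95 [0.48820537 0.36684448 0.17358135] [ 179.74589233    0.4964581  -158.74433397] [ 0.00663685 -0.09193209 -1.36295011] 0.059504103778755604
```

View pics/w11.png

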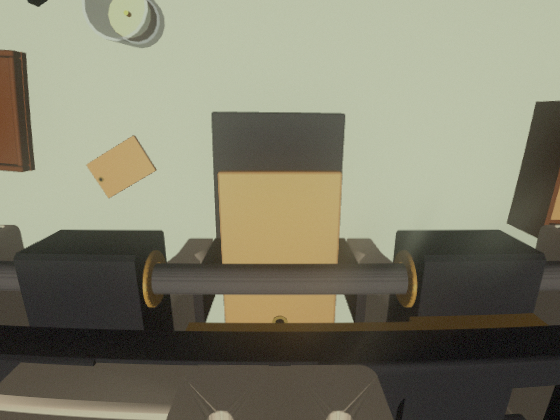

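The tag came up flat in the jaws (218–341 across, front edge at row 171). Next I'll carry it to the plate.

>>> step_arm([
  [[10, -24, 0], 0],
  [[19.5, -48, 0], 0],
  [[19.5, -48, 0], 0],
  [[19.5, -48, 0], 0],
  [[19.5, -48, 0], 0],
  [[19.5, -48, 0], 0],
  [[19.5, -48, 0], 0],
  [[19.5, -48, 0], 0],
  [[19.5, -48, 0], 0],
  [[19.5, -48, 0], 0],
  [[19.5, -48, 0], 0],
  [[19.5, -48, 0], 0],
  [[19.5, -48, 0], 0],
  [[19.5, -48, 0], 0],
  [[10, -24, 0], 0],
  [[0, 0, 0], 0],
  [[0, 0, 0], 0],
  [[0, 0, 0], 0],
])

```text
time_s: 21.25
tcp_pos: [0.4743, -0.3597, 0.1672]
eef_rot: [180.0, -0.0, -158.7]
contact_force: [0.1, -0.4, -0.8]
gripper_width: 0.0596
```

Run:
```python
from h import *
st,c,T=snap("w12");print(st["time_s"],st["tcp_pos"],st["eef_rot"],st["contact_force"],st["gripper_width"])
```

```text
21.25 [ 0.47427515 -0.35974853  0.16724841] [ 1.79977928e+02 -1.44944144e-02 -1.58728845e+02] [ 0.06265085 -0.39719162 -0.80269118] 0.059583801242929085
```

View pics/w12.png

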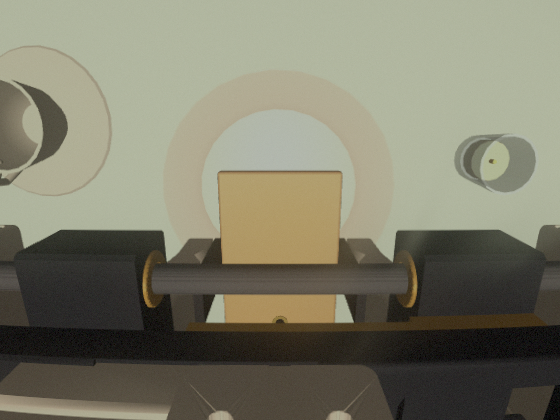

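>>> step_arm([
  [[0, -1, 25], 0],
  [[0, 0, 45], 0],
  [[0, 0, 45], 0],
  [[0, 0, 25], 0],
  [[0, 0, 10], 0],
  [[0, 0, 5], 0],
  [[0, 0, 3], 0],
  [[0, 0, 1.5], 0],
  [[0, 0, 0], 0],
  [[0, 0, 0], 0],
])

```text
time_s: 22.55
tcp_pos: [0.4751, -0.3616, 0.0083]
eef_rot: [-180.0, 0.0, -158.8]
contact_force: [-0.4, -0.2, 0.0]
gripper_width: 0.0592
```

>>> step_arm([
  [[0, 0, 1], 0],
  [[0, 0, 0.5], 0],
  [[0, 0, 0.5], 0],
  [[0, 0, 0], 0],
  [[0, 0, 0], 0],
])

```text
time_s: 23.18
tcp_pos: [0.4749, -0.3615, 0.0063]
eef_rot: [-180.0, 0.0, -158.8]
contact_force: [-1.9, 1.5, 4.5]
gripper_width: 0.0595
```

>>> step_arm([
  [[0, 0, 0], 0],
  [[0, 0, 0], 0],
  [[0, 0, 0], 0],
  [[0, 0, 0], 0],
  [[0, 0, -10], 0],
  [[0, 0, -30], 0],
  [[0, 0, -50], 0],
  [[0, 0, -50], 0],
  [[-40, 0, -30], 0],
  [[-45, 0, -30], 0],
  [[0, 0, 0], 0],
  [[0, 0, 0], 0],
], gripper=0.15)

```text
time_s: 24.68
tcp_pos: [0.5537, -0.3304, 0.2058]
eef_rot: [180.0, -0.0, -158.8]
contact_force: [0.7, -0.8, -0.8]
gripper_width: 0.0744
```

Run:
```python
from h import *
st,c,T=snap("w13");print(st["time_s"],st["tcp_pos"],st["eef_rot"],st["contact_force"],st["gripper_width"])
hsv=cv2.cvtColor(c["img"],cv2.COLOR_RGB2HSV)
P=proj(c,[.475,-.361,.011],T)[0].astype(int);print(P,hsv[P[1],P[0]])
o=(hsv[...,1]>75)&(hsv[...,2]>110);w=np.zeros_like(o);w[P[1]-80:P[1]+80,P[0]-60:P[0]+60]=o[P[1]-80:P[1]+80,P[0]-60:P[0]+60]
print(rect(c,w,.011,T,tuple(P)))
from plant import imaging
for n in ("top","scene"):
    c=imaging.capture(n);np.savez(n+"13.npz",**c);cv2.imwrite(f"pics/{n}13.png",c["img"][:,:,::-1])
```

```text
24.675 [ 0.55369389 -0.33036868  0.20582682] [ 1.79967811e+02 -1.21015313e-02 -1.58762979e+02] [ 0.73515835 -0.75819805 -0.8456644 ] 0.07438788168378385
[278 102] [ 22  95 171]
{'c': array([ 475. , -360.5]), 'wh': array([88.3, 59.3]), 'ang': 21.4, 'cen': array([ 473.9, -360.9,   11. ]), 'n': 5007}
```

View pics/w13.png

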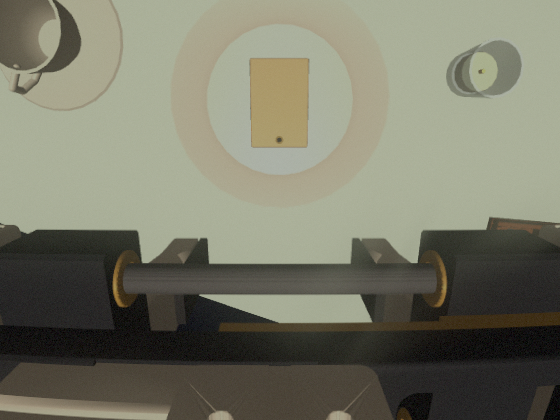

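View pics/top13.png

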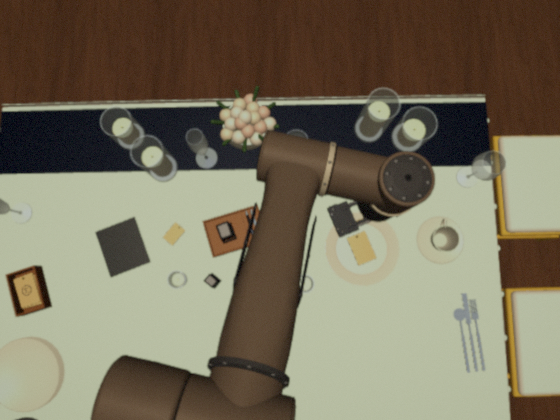

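View pics/scene13.png

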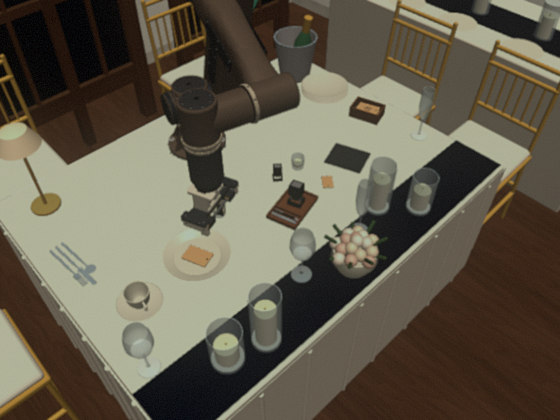

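Run:
```python
from h import *
c=dict(np.load("top13.npz"));T=c["extrinsics"];d=c["z_map"]
v,u=np.mgrid[0:420,0:560];p=cv2.undistortPoints(np.stack([u,v],-1).reshape(-1,1,2).astype(float),Kof(c),c["D"]).reshape(420,560,2)
W=(np.dstack([p,np.ones((420,560))])*d[...,None])@T[:3,:3].T+T[:3,3]
s=W[215:245,215:243].reshape(-1,3);s=s[(s[:,2]>.085)&(s[:,2]<.12)];print("handle top",len(s),np.median(s,0))
t=W[244:252,356:366].reshape(-1,3);print("tag top",np.median(t,0))
from plant import close_job
print(close_job())
```

```text
handle top 222 [0.52413892 0.04290439 0.09699736]
tag top [ 0.47506648 -0.35948475  0.01117018]
the job is handed in; nothing more can be done
None
```

I stamped the tag, stood the stamp back in its bay, laid the tag on the plate and handed the job in about 25 s into the 70 s limit. No verdict came back. The one check that didn't confirm the job is that no print shows on the tag in the later pictures. The evidence that it was stamped comes from force and position readings.

- **Stamping:** The stamp stood on the middle of the tag, within about 1 mm and aligned to it. I pushed the handle to its hard stop, where the force rose to about 22 N with no further travel. The depth picture put the stroke at about 24 mm, and the handle did not slip in the grip.
- **Stamp in the tray:** It stands in the bay about 4 mm from my estimate of the bay's centre. The handle top measured 97 mm above the table against 98 mm expected, so the handle is up.
- **Tag on the plate:** It lies flat with the same face up and its centre 1–2 mm from the plate's. Its top is 11 mm above the table, as expected on the plate's floor.
- **Glasses, candles and cup:** They looked undisturbed in the last top and scene views, but I judged this by eye and did not measure them. The arm hid a few things in the top view.

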